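Hold a relocker glass in the strain viewer

ROBOT

A 6-joint arm with a two-finger parallel gripper is mounted at the origin on the work surface. World frame = base frame: x ahead of the robot, y to its left, z up, the work surface at z = 0. Lengths are in m, angles in degrees, forces in N, time in s.
With the tool pointing down it reaches from about 0.25 to 0.725 m from the base axis. Payload 9.7 kg.
Tool frame: the origin (TCP) lies at the very end of the fingers, on their centre line; the grasp point (between the pads) lies bot.hold_point_z behind it (bot.hold_point_z is the distance from the TCP to the grasp point, in m); x points along the fingers, y is the direction in which the jaws open and shut, and the axes are right-handed (so a half turn about x gives the same grasp; the last joint's range is limited). The gripper opens to 85 mm and grips with 20 to 120 N. Pads are 22 mm wide; open, the fingers measure 114 mm over their backs; the gripper's body (76 mm by 85 mm) begins 54 mm behind the grasp point. The pads swing forward as they close: fully open they stand 13 mm farther back than shut.
Start: joints at [0, 4.979, 10.078, 95.1, 0, 90], TCP at [0.55, -0, 0.231] pointing down, gripper open.
Joint ranges: [-179.16, 179.16], [-48.56, 103.87], [-65.8, 70.77], [-126.05, 130.52], [-82.76, 87.17], [-180, 180]. Speed limits (degrees/s): [127.2, 127.2, 147.25, 180, 180, 180].

INTERFACE

Orientations are given as [roll, pitch, yaw] about the fixed x, y, z axes, in that order (R = Rz(yaw) Ry(pitch) Rx(roll)).
In Python, from workcell import bot, imaging gives the robot as it stands.
- The arm moves only by the shell command python3 -m inch 'ROWS' [OPENING] [FORCE]. ROWS is JSON, a list of rows, each a list of 2 entries, a list of its own where there are three numbers: the shift along the tool's x, y, z in mm, then the turn about the tool's x in rad. A call has 1 to 8 rows; each row shifts and turns the commanded pose from where the row before left it, along the tool's axes as they then stand; what a row does not reach is not made up. A row lasts 1/12 s, in which the tool goes at most 41.7 mm and 7.16 degrees, less where a joint would pass 70% of its speed; a pose out of reach is approached as far as the arm can. A call with a gripper value outside its range is refused whole. OPENING is the opening in per cent of the stroke, from 0 (shut) to 100 (fully open), set as the call begins (- or left out, the last holds). The fingers move at their own pace and stop on an object; FORCE is the grip in N (left out, the last holds). Time passes only in rows, so rows that do not move let the fingers close. It gives the time, the measured TCP pose, the force and the opening at its end, in the units of the state.
- bot.get_obs(): the state, without advancing time (a new reading comes with each control period).
- imaging.camera(name): name is "scene" or "side" or "wrist"; returns a dict with "color" (420x560x3 uint8, red, green, blue), "fovy" (degrees; the focal length in pixels is half the picture's height over the tangent of half this angle, whatever the lens; pixels are square), "cx", "cy" (the principal point, pixels), "xyz" and "attitude" of the camera in the world. Camera axes: x right, y down, z forward; pixel columns grow to the right and rows downward; lengths in m; the calibration is good to about 2 mm. A picture is of the moment at which its call begins. There is no depth.
- bot.job_done(): hands the job in, once; it reports no verdict.
The state is a dict: "time": time; "q": joint angles; "qd": joint speeds; "joint_efforts": joint torques, N m; "ee_pos": TCP position; "tcp_rot": TCP orientation; "wrist_force": force on the tool from outside, world axes, zero at the start; "torque": the same for the moment, N m; "opening": finger opening in m.
Only numpy, scipy, OpenCV 4.12 (cv2) and the standard library are available. Lean on these libraries where they do the work, as an engineer would, in place of code of your own. Each camera call takes 0.05 s, during which the arm holds its last target. There are 200 camera calls.

TASK

The press has just squeezed the nickel shoe onto the foot of the relocker glass standing in its open die. Take the glass by its two frosted side edges, keeping the fingers off the clear faces, lift it out of the die and hold it upright in the gap of the strain viewer, midway between lamp window and analyser, centred on the light path with its clear faces square to the light, without bumping it on the viewer or disturbing the loose parts on the counter. Finish while still holding it there, steady and clear of everything.

Things in the scene. Friction and masses are not known exactly. Their poses are not given: they have to be found in the camera images.
- glass: Relocker glass: clear plate standing upright, 10 mm thick (x), 50 wide (y, frosted edge to frosted edge), 80 tall in all, nickel shoe (16 x 50 x 14) on its foot; about 0.12 kg. Origin: centre of the shoe's underside, z up. It starts upright in the die, its lowest 10 mm in the cavity with 1.5 mm play all round, 70 mm standing above the die's face; lifts straight out. Topmost 4 mm is frosted too.
- clear_pane: The clear part of the glass, fixed in it: greenish, transparent, 9.6 mm thick (x), 42 wide (y), 62 tall (z). Origin at its centre, 45 mm above the shoe's underside; axes as the glass. Its two large faces (across x) must not be touched by the fingers.
- frost_left: One frosted (whitish, matt) side edge of the glass, fixed in it: 10 mm (x) by 66 mm tall, the outermost 4 mm at the glass's +y side. Origin at its centre, 23 mm from the glass's mid-plane in y and 47 mm above the shoe's underside; its outer face is 25 mm from the mid-plane.
- frost_right: The other frosted side edge, the same at the glass's -y side. The two outer faces are 50 mm apart: that is the grasp width.
- pane_mid (a point): Centre of the clear pane: on the glass's centre line, 45 mm above the shoe's underside and 35 mm below the top edge; axes as the glass.
- press: Dark cast hand press bolted to the counter, 130 x 460 mm bed, head 362 mm high, round ram, long lever. Origin at counter level under the centre of its lower die, run out on its shuttle to the loading end; the ram's axis is 210 mm from the die to the press's -y, the head's nearest face 165 mm (underside 267 mm up); free above the die. x across the bed, y along it, z up. Never moves.
- die (a point): Centre of the die's cavity mouth on its top face, 70 mm above the counter; axes as the press. The die is a steel block 80 x 100 x 30 mm; the cavity is 19 x 53 mm, 10 mm deep, its long side along the press's y.
- viewer: Strain viewer: grey base plate 130 x 325 x 20 mm; white lamp house (top 185 mm high) at +y with a round lit window 100 mm across; black analyser ring with dark film (top 180 mm high) facing it at -y. Window and analyser are each 85 mm from mid-gap; the gap is open above and at both sides. Origin at counter level under mid-gap. y along the light, x across, z up. Never moves.
- light_path (a point): Middle of the light path: on the line between the centres of the lamp window and the analyser, midway between them, 120 mm above the counter; axes as the viewer (y along the light).
- wheel: Loose bystander: green enamel combination wheel lying flat, 92 mm across, 20 mm high with its brass hub. Origin at the centre of its underside.
- cylinder_a: Loose bystander: nickel lock cylinder standing on end, 39 mm across its flange, 33 mm high. Origin at the centre of its underside.
- cylinder_b: Loose bystander: the second nickel lock cylinder, the same.
- collar: Loose bystander: squat bronze spindle collar lying flat, 56 mm outside, 24 mm bore, 24 mm high. Origin at the centre of its underside.
There are look-alikes about, which are no part of the job. Of the things that look like the glass, the smallest one is meant.

How it is judged (in metres and radians):
On the way:
1. the glass is lifted clear of the die, held by its two frosted edges (contact force between each of frost_left, frost_right and the fingers above 1 N and z of glass in the frame of die above 0.01 m and contact force between glass and press below 0.1 N), for 0.2 s.
At the end, for the whole second after the job is handed in: Held by both frosted edges: pane centre within 10 mm of the light's line (sideways, height) and 35 mm of mid-gap along it, faces square to the light and upright within 8 degrees, still (under 20 mm/s), touching neither viewer nor press; loose parts within 20 mm of their starts (contact force between each of frost_left, frost_right and the fingers above 1 N and x of pane_mid in the frame of light_path between -0.01 and 0.01 m and z of pane_mid in the frame of light_path between -0.01 and 0.01 m and y of pane_mid in the frame of light_path between -0.035 and 0.035 m and angle between the x axis of glass and the y axis of viewer, either way round below 0.14 rad and angle between glass's own z axis and vertical below 0.14 rad and contact force between glass and viewer below 0.1 N and contact force between glass and press below 0.1 N and linear speed of glass below 0.02 m/s and distance of each of wheel, cylinder_a, cylinder_b, collar from where it was at the start of the episode below 0.02 m); the arm keeps its last pose, push and grip.
It fails at once if a finger pressed on a clear face of the glass (contact force between clear_pane and the fingers above 0.5 N).
It fails at once if the glass was bumped on the strain viewer (contact force between glass and viewer above 1 N).
It fails at once if the wheel, the collar or a lock cylinder was moved more than 20 mm (distance of any of wheel, cylinder_a, cylinder_b, collar from where it was at the start of the episode above 0.02 m).
It also fails if it takes over 40 s, if anything falls off the work surface, if the arm or the gripper's body presses on something with over 40 N, if the wrist force passes 120 N, or if a joint passes its speed limit or range.

## Working session

There is one attempt and no reset: what is moved stays moved. The work goes in short steps, Python scripts to look and compute and a shell command to move; the robot and the scene stay as the last step left them, time stands still between calls to the robot, and variables do not carry over. Pictures are saved under pics/ and viewed, about 8 in all and at most 12, crops included, and the job is handed in when it is done.

```bash
mkdir -p pics; python3 - <<'E'
from workcell import bot, imaging
import cv2,json
print(bot.get_obs(), bot.hold_point_z)
for n in ["scene","side"]:
    c=imaging.camera(n); cv2.imwrite(f"pics/{n}0.png",c["color"][:,:,::-1])
    print(n,{k:v for k,v in c.items() if k!="color"})
E
```

```text
{'time': 0.0, 'q': array([1.86958596e-03, 5.00982280e+00, 1.00343724e+01, 9.50980451e+01,
       3.35544009e-05, 9.00006632e+01]), 'qd': array([ 0.02258882,  0.089213  , -0.04429139, -0.0402932 ,  0.03961677,
        0.1148555 ]), 'joint_efforts': array([ 7.68234549e-04, -5.20392072e+01,  4.64802504e+01,  1.63646933e-02,
        2.23589603e-05, -6.77332673e-05]), 'ee_pos': array([5.49779852e-01, 1.81064593e-05, 2.30594580e-01]), 'tcp_rot': array([-90.02549525,  89.92650453, 179.97571116]), 'wrist_force': array([-0.12991526, -0.21667597, -0.22581697]), 'torque': array([-0.02897328, -0.01590445,  0.03188914]), 'opening': 0.08527766175676017} 0.0187
scene {'fovy': 53.8199696687879, 'cx': 272.80342240297614, 'cy': 211.7837027213449, 'xyz': array([1.22548851, 0.08361919, 0.60309681]), 'attitude': array([-127.1414456 ,   -0.30764003,   97.49561701])}
side {'fovy': 47.59808972175151, 'cx': 284.4199914369147, 'cy': 209.42456736391927, 'xyz': array([0.22538419, 0.95910181, 0.75120643]), 'attitude': array([-123.14991717,    0.29607788, -161.1302391 ])}
```

View pics/scene0.png

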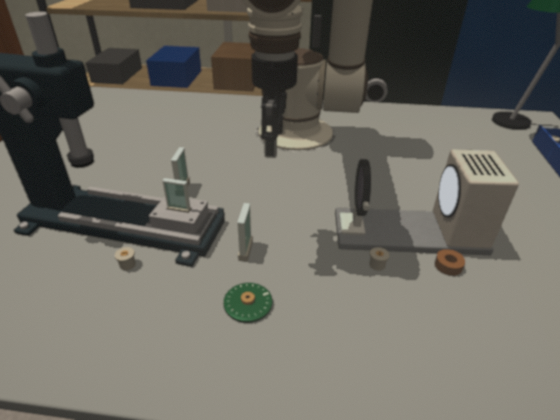

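View pics/side0.png

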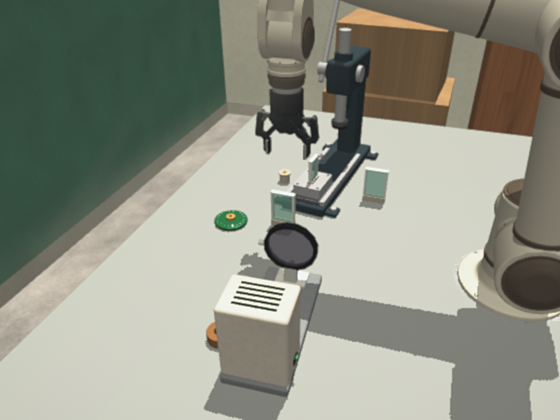

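```bash
python3 - <<'E'
import cv2,numpy as np
s=cv2.imread("pics/scene0.png"); d=cv2.imread("pics/side0.png")
f=lambda im,x,y,w,h,k:cv2.resize(im[y:y+h,x:x+w],None,fx=k,fy=k,interpolation=cv2.INTER_CUBIC)
a=f(s,140,140,130,120,5)  # 650x600
cv2.imwrite("pics/c1.png",a)
b=f(s,325,145,195,120,4) # 780x480
cv2.imwrite("pics/c2.png",b)
c=np.hstack([f(d,205,205,130,190,3),f(d,265,120,130,190,3)]) #390+390 x 570
cv2.imwrite("pics/c3.png",c)
E
```

```text
(no output)
```

View pics/c1.png

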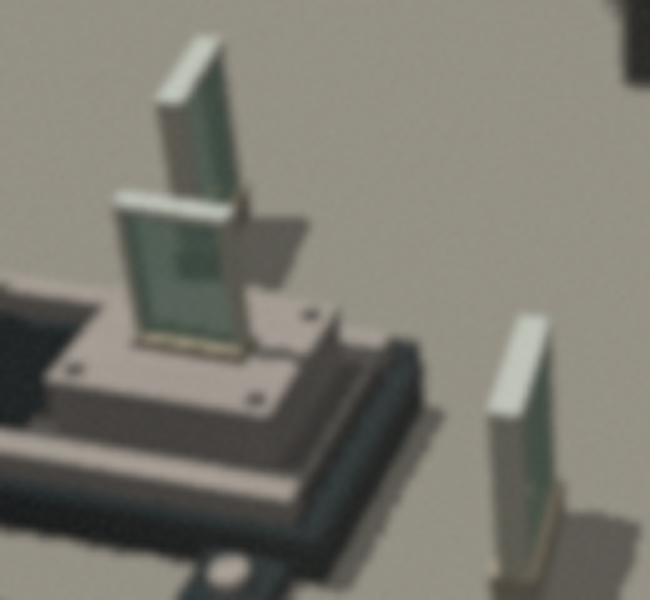

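View pics/c2.png

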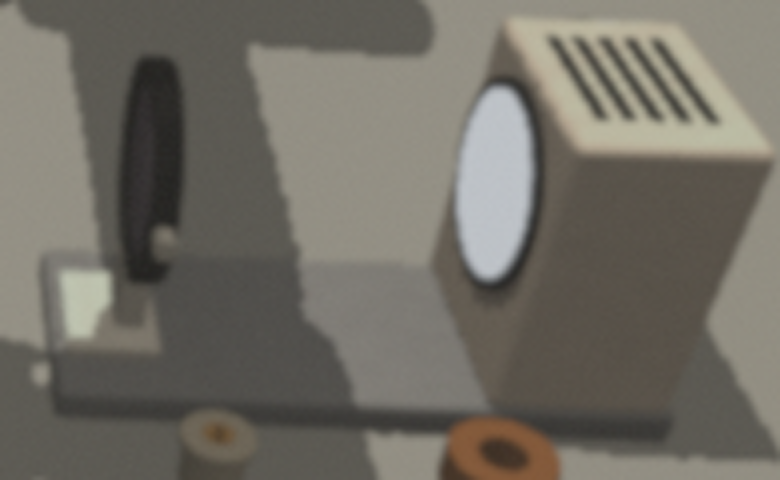

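View pics/c3.png

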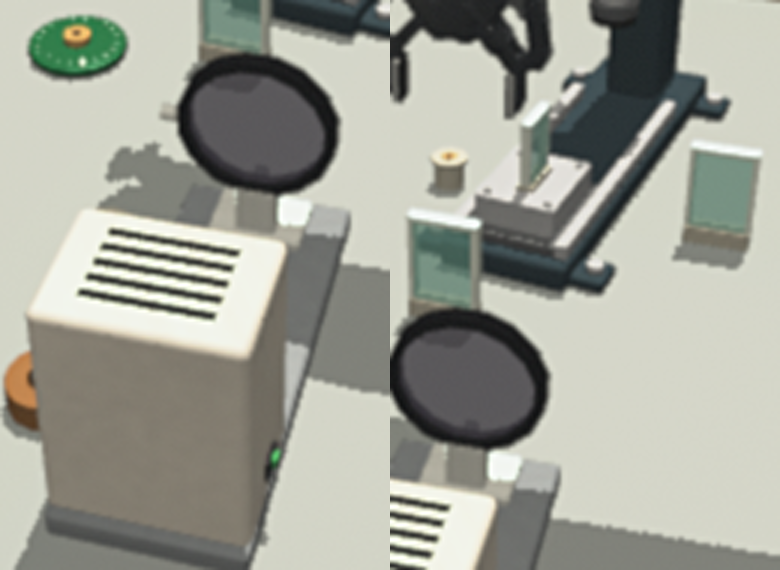

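```bash
cat > h.py <<'E'
import numpy as np
from scipy.spatial.transform import Rotation as Ro
from scipy.optimize import least_squares
C={"scene":(53.8199696687879,272.80342,211.7837,[1.22548851,.08361919,.60309681],[-127.1414456,-.30764003,97.49561701]),
"side":(47.59808972,284.41999,209.424567,[.22538419,.95910181,.75120643],[-123.14991717,.29607788,-161.1302391])}
def proj(n,P,c=None):
    f,cx,cy,t,a=c or C[n]; F=210/np.tan(np.radians(f/2))
    p=Ro.from_euler('xyz',a,degrees=True).inv().apply(np.atleast_2d(P)-t)
    return np.c_[cx+F*p[:,0]/p[:,2],cy+F*p[:,1]/p[:,2]]
def ray(n,uv,z,c=None):
    f,cx,cy,t,a=c or C[n]; F=210/np.tan(np.radians(f/2)); uv=np.atleast_2d(uv)
    d=Ro.from_euler('xyz',a,degrees=True).apply(np.c_[(uv[:,0]-cx)/F,(uv[:,1]-cy)/F,np.ones(len(uv))])
    return t+d*((z-t[2])/d[:,2])[:,None]
def crop(uv,k,x,y,ox=0): return (np.array(uv,float)-[ox,0]+.5)/k-.5+[x,y]
E
cat > m.py <<'E'
from h import *
np.set_printoptions(precision=4,suppress=True)
c1=lambda p:crop(p,5,140,140)
c2=lambda p:crop(p,4,325,145)
c3=lambda p:crop(p,3,205,205)
c4=lambda p:crop(p,3,265,120,390)
def size(n,uv):
    P=ray(*n,); return P
g=ray("scene",c1([(122,192),(115,206),(224,221),(238,205)]),.14); print("glass top",g, np.linalg.norm(g[1]-g[2]))
for nm,p in (("B",[(157,103),(180,103),(222,40),(200,36)]),("C",[(488,412),(517,412),(548,320),(522,316)])):
    for z in (.08,.1,.12):
        q=ray("scene",c1(p),z); print(nm,z,q.mean(0),np.linalg.norm(q[1]-q[2]),np.linalg.norm(q[0]-q[1]))
d=ray("scene",c1([(45,380),(270,415),(340,305)]),.07); print("die",d,(d[0]+d[2])/2,np.linalg.norm(d[0]-d[1]),np.linalg.norm(d[1]-d[2]))
print("glass top side",ray("side",c4([(520,140),(533,147),(550,105)]),.14))
print("die side",ray("side",c4([(478,195),(552,215),(592,165)]),.07))
def tf(p,L): c,s=np.cos(p[2]),np.sin(p[2]); L=np.atleast_2d(L); return np.c_[p[0]+c*L[:,0]-s*L[:,1],p[1]+s*L[:,0]+c*L[:,1],L[:,2]]
# viewer: x,y,yaw, base centre offset yb
def res(p,full=False):
    yb=p[3];B=lambda sx,sy:(sx*.065,yb+sy*.1625,.02)
    a=proj("scene",tf(p,[(0,.085,.12),B(1,-1),B(-1,-1),B(1,1)]))-c2([(496,183),(55,402),(42,256),(670,420)])
    b=proj("side",tf(p,[(0,-.085,.12),B(-1,-1),B(1,1),B(-1,1)]))-c3([(258,125),(348,212),(48,510),(247,549)])
    return np.r_[a,b] if full else np.r_[a,b].ravel()
r=least_squares(res,[.55,.25,0,0],loss='soft_l1'); print("viewer",r.x,np.degrees(r.x[2])); print(res(r.x,True))
print("lamp top",ray("scene",c2([(505,18),(683,25),(772,152),(580,152)]),.185))
for n,uv,z in (("wheel",(248,301),.01),("cylA",(125,253),.033),("cylB",(379,252),.033),("collar",(450,260),.02)): print(n,ray("scene",uv,z)[0])
E
python3 m.py
```

```text
glass top [[ 0.535  -0.2321  0.14  ]
 [ 0.5457 -0.2314  0.14  ]
 [ 0.5503 -0.1838  0.14  ]
 [ 0.538  -0.1817  0.14  ]] 0.04777800158788056
B 0.08 [ 0.3286 -0.2778  0.08  ] 0.06643129996286157 0.011471787373413743
B 0.1 [ 0.3629 -0.264   0.1   ] 0.06389137623582293 0.011033176884719944
B 0.12 [ 0.3971 -0.2501  0.12  ] 0.0613514525087843 0.010594566396026161
C 0.08 [ 0.5507 -0.0642  0.08  ] 0.06421937454995927 0.011745873571651525
C 0.1 [ 0.5765 -0.0585  0.1   ] 0.0617640212263572 0.011296783714970825
C 0.12 [ 0.6023 -0.0529  0.12  ] 0.05930866790275514 0.01084769385829011
die [[ 0.5764 -0.2623  0.07  ]
 [ 0.5863 -0.1621  0.07  ]
 [ 0.5065 -0.1534  0.07  ]] [ 0.5415 -0.2079  0.07  ] 0.10069956208029335 0.08024592844750421
glass top side [[ 0.5395 -0.1488  0.14  ]
 [ 0.5246 -0.1396  0.14  ]
 [ 0.5325 -0.2253  0.14  ]]
die side [[ 0.5818 -0.1571  0.07  ]
 [ 0.5055 -0.1436  0.07  ]
 [ 0.4937 -0.2479  0.07  ]]
viewer [0.4773 0.2698 0.0843 0.0254] 4.830733452209268
[[-0.8173  0.1909]
 [-0.0151 -1.5113]
 [-1.1332 -1.4158]
 [ 2.0237 -0.5895]
 [-2.3232  1.1063]
 [ 0.0111 -3.1788]
 [-1.6905 -0.6098]
 [ 0.6994  0.9565]]
lamp top [[0.4102 0.3561 0.185 ]
 [0.405  0.4471 0.185 ]
 [0.5266 0.4523 0.185 ]
 [0.539  0.3636 0.185 ]]
wheel [ 0.7256 -0.0252  0.01  ]
cylA [ 0.6558 -0.2881  0.033 ]
cylB [0.5831 0.2193 0.033 ]
collar [0.5731 0.3637 0.02  ]
```

```bash
python3 -m inch '[[[0,0,15],0],[[0,0,32],0],[[0,0,36],0],[[0,0,36],0],[[0,0,36],0],[[0,0,32],0],[[0,-7,20],0],[[0,0,0],-0.1]]' 100 30
python3 -m inch '[[[0,0,0],-0.12],[[0,0,0],-0.12],[[0,0,0],-0.12],[[0,0,0],-0.12],[[0,0,0],-0.12],[[0,0,0],-0.12],[[0,0,0],-0.12],[[0,0,0],-0.12]]'
python3 -m inch '[[[0,0,0],-0.12],[[0,0,0],-0.12],[[0,0,0],-0.12],[[0,0,0],-0.05],[[0,0,0],0],[[0,0,0],0]]'
python3 - <<'E'
from workcell import bot, imaging
import cv2
c=imaging.camera("wrist"); print({k:v for k,v in c.items() if k!="color"}); print(bot.get_obs())
cv2.imwrite("pics/w1.png",cv2.resize(c["color"][:,:,::-1],(784,588),interpolation=cv2.INTER_CUBIC))
E
```

```text
time: 0.77
ee_pos: [0.5419, -0.2106, 0.2304]
tcp_rot: [-83.1, 89.9, -167.6]
wrist_force: [1.1, -0.1, 0.2]
opening: 0.0853
time: 1.43
ee_pos: [0.5429, -0.2069, 0.2308]
tcp_rot: [-171.5, 89.9, 159.6]
wrist_force: [0.1, 0.2, -0.6]
opening: 0.0857
time: 1.93
ee_pos: [0.5429, -0.207, 0.2309]
tcp_rot: [166.9, 90.0, 161.0]
wrist_force: [-0.5, 0.3, -0.4]
opening: 0.0858
{'fovy': 66.48049596930501, 'cx': 283.2080042212947, 'cy': 206.3629867525508, 'xyz': array([ 0.47510279, -0.19986693,  0.37492016]), 'attitude': array([1.64628969e+02, 2.74262168e-03, 8.40810822e+01])}
{'time': 1.9833, 'q': array([-2.08665005e+01,  9.36073814e+00,  1.48766724e+01,  9.55447812e+01,
        2.98143623e-04, -1.49629463e+01]), 'qd': array([ 0.01859255, -0.0489485 ,  0.05752577,  0.01873416,  0.00469238,
       -0.08030156]), 'joint_efforts': array([ 2.65023686e-03, -5.67515445e+01,  4.64068007e+01,  7.22145705e-03,
       -1.14672989e-04, -9.66467801e-02]), 'ee_pos': array([ 0.54293249, -0.20696052,  0.23100717]), 'tcp_rot': array([164.44490211,  89.97115152, 158.54134786]), 'wrist_force': array([ 0.09891864, -0.79766033,  0.52000195]), 'torque': array([ 0.01582568, -0.02711064,  0.00721994]), 'opening': 0.08555365210728069}
```

View pics/w1.png

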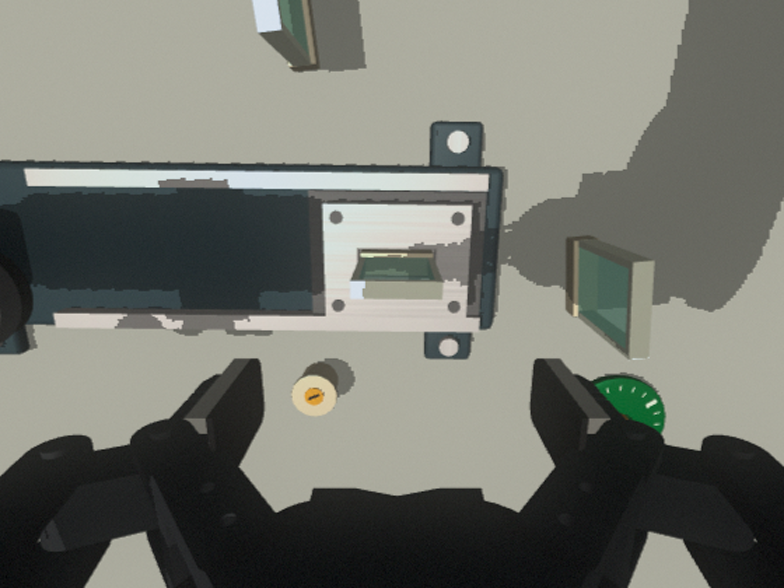

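```bash
python3 - <<'E'
from h import *
np.set_printoptions(precision=4,suppress=True)
c=(66.48049597,283.208,206.36299,[.47510279,-.19986693,.37492016],[164.628969,.00274,84.0810822])
g=ray(0,crop([(351,281),(442,279),(442,298),(351,297)],1.4,0,0),.14,c);print(g,g.mean(0))
d=ray(0,crop([(322,204),(474,204),(477,318),(325,318)],1.4,0,0),.07,c);print(d,d.mean(0))
e=d[1]-d[0];print(np.degrees(np.arctan2(e[1],e[0])))
e=g[1]-g[0];print(np.degrees(np.arctan2(e[1],e[0])))
R=Ro.from_euler('xyz',[164.44490211,89.97115152,158.54134786],degrees=True).as_matrix();print(R,np.degrees(np.arctan2(R[1,1],R[0,1])))
t=np.array([.54293249,-.20696052,.23100717]);print(1000*R.T@(g.mean(0)-t), 1000*R.T@(d.mean(0)-t))
E
```

```text
[[ 0.5323 -0.2306  0.14  ]
 [ 0.5362 -0.1816  0.14  ]
 [ 0.5469 -0.1824  0.14  ]
 [ 0.5412 -0.2318  0.14  ]] [ 0.5392 -0.2066  0.14  ]
[[ 0.4945 -0.2522  0.07  ]
 [ 0.505  -0.1509  0.07  ]
 [ 0.5858 -0.1534  0.07  ]
 [ 0.5746 -0.2619  0.07  ]] [ 0.54   -0.2046  0.07  ]
84.08130402042003
85.38026373703072
[[-0.0005  0.1029  0.9947]
 [ 0.0002  0.9947 -0.1029]
 [-1.      0.0001 -0.0005]] 84.09644387375445
[91.009  -0.069  -3.7505] [161.009    2.0098  -3.1151]
```

```bash
python3 -m inch '[[[10,0,-1],0],[[22,0,-1],0],[[25,0,-1],0],[[25,0,0],0],[[22,0,0],0],[[16,0,0],0],[[9,0,0],0],[[4,0,0],0]]' 100 30
python3 -m inch '[[[0,0,0],0],[[0,0,0],0]]'
python3 - <<'E'
from workcell import bot, imaging
import cv2
c=imaging.camera("wrist")
cv2.imwrite("pics/w2.png",cv2.resize(c["color"][:,:,::-1],(784,588),interpolation=cv2.INTER_CUBIC))
E
```

```text
time: 2.65
ee_pos: [0.5394, -0.2064, 0.0968]
tcp_rot: [164.9, 89.9, 159.1]
wrist_force: [0.3, -0.1, 0.1]
opening: 0.0857
time: 2.82
ee_pos: [0.5404, -0.2068, 0.0992]
tcp_rot: [-17.8, 89.9, -23.6]
wrist_force: [0.3, 0.3, 0.1]
opening: 0.0853
```

View pics/w2.png

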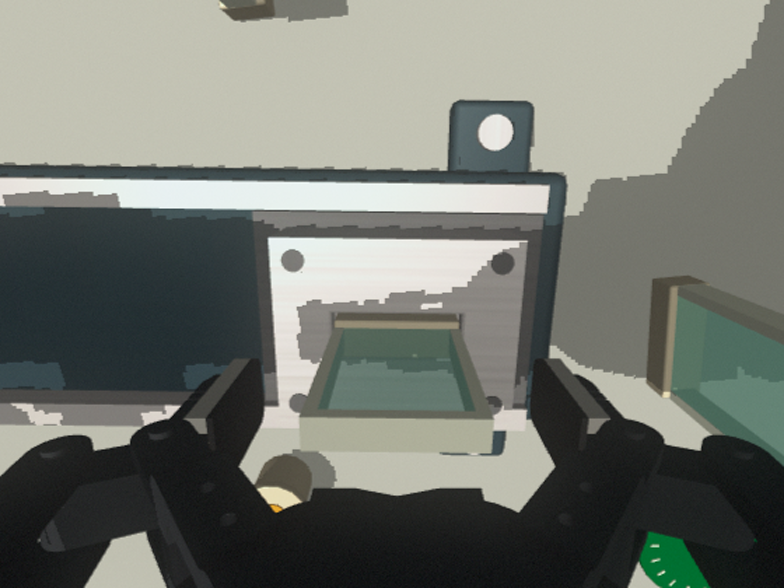

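```bash
python3 -m inch '[[[0,0,0],0],[[0,0,0],0],[[0,0,0],0],[[0,0,0],0],[[0,0,0],0],[[0,0,0],0],[[0,0,0],0],[[0,0,0],0]]' 40 40
python3 -m inch '[[[0,0,0],0],[[0,0,0],0],[[0,0,0],0]]'
python3 - <<'E'
from workcell import bot, imaging
import cv2
print(bot.get_obs()["opening"],bot.get_obs()["wrist_force"])
E
```

```text
time: 3.53
ee_pos: [0.5403, -0.2069, 0.099]
tcp_rot: [-14.6, 89.9, -20.3]
wrist_force: [0.5, -0.1, 5.7]
opening: 0.0495
time: 3.78
ee_pos: [0.5403, -0.2068, 0.099]
tcp_rot: [-13.7, 89.9, -19.4]
wrist_force: [-0.9, 0.4, 5.3]
opening: 0.0497
0.04967835020230965 [-0.87693879  0.37801231  5.26603174]
```

```bash
python3 -m inch '[[[-3,0,0],0],[[-6,0,0],0],[[-9,0,0],0],[[-12,0,0],0],[[-20,0,0],0],[[-25,0,0],0],[[-25,0,0],0],[[-25,0,0],0]]'
python3 -m inch '[[[-22,0,0],0],[[-13,0,0],0],[[0,0,0],0],[[0,0,0],0.05],[[0,0,0],0.1],[[0,0,0],0.1],[[0,0,0],0.1],[[0,0,0],0.1]]'
python3 -m inch '[[[0,0,0],0.1],[[0,0,0],0.1],[[0,0,0],0.1],[[0,0,0],0.1],[[0,0,0],0.1],[[0,0,0],0.1],[[0,0,0],0.1],[[0,0,0],0.1]]'
python3 -m inch '[[[0,0,0],0.1],[[0,0,0],0.04],[[0,0,0],0],[[0,0,0],0]]'
python3 - <<'E'
from workcell import bot, imaging
import numpy as np
from scipy.spatial.transform import Rotation as Ro
o=bot.get_obs();R=Ro.from_euler('xyz',o["tcp_rot"],degrees=True).as_matrix()
print(o["ee_pos"],o["opening"],R,np.degrees(np.arctan2(R[1,1],R[0,1])),1000*R.T@(np.array([.477,.27,o["ee_pos"][2]])-o["ee_pos"]))
E
```

```text
time: 4.45
ee_pos: [0.5398, -0.2066, 0.2256]
tcp_rot: [-15.1, 90.0, -20.9]
wrist_force: [0.7, 0.1, -1.6]
opening: 0.0493
time: 5.12
ee_pos: [0.5398, -0.2066, 0.2577]
tcp_rot: [-168.6, 89.9, 159.6]
wrist_force: [-0.1, -0.6, -0.7]
opening: 0.0492
time: 5.78
ee_pos: [0.5398, -0.2066, 0.2577]
tcp_rot: [-123.1, 89.9, 159.3]
wrist_force: [-0.7, 0.1, -0.6]
opening: 0.0494
time: 6.12
ee_pos: [0.5399, -0.2066, 0.2578]
tcp_rot: [-116.7, 90.0, 157.9]
wrist_force: [-0.1, -0.2, -1.5]
opening: 0.0495
[ 0.53985109 -0.20663709  0.25782538] 0.049543961537434726 [[-6.66595524e-04  9.96666005e-01  8.15869533e-02]
 [ 2.70265686e-04  8.15871481e-02 -9.96666175e-01]
 [-9.99999741e-01 -6.42323057e-04 -3.23750249e-04]] 4.679801858814183 [ 1.70714903e-01 -2.37540827e+01 -4.80175889e+02]
```

```bash
python3 -m inch '[[[0,0,-12],0],[[0,-2,-25],0],[[0,-2,-35],0],[[0,-2,-37],0],[[0,-2,-37],0],[[0,-2,-37],0],[[0,-2,-37],0],[[0,-2,-37],0]]'
python3 -m inch '[[[0,-2,-37],0],[[0,-2,-37],0],[[0,-2,-37],0],[[0,-2,-37],0],[[0,-2,-35],0],[[0,0,-25],0],[[0,0,-15],0],[[0,0,0],0]]'
python3 -m inch '[[[0,0,0],0],[[0,0,0],0]]'
python3 - <<'E'
from workcell import bot, imaging
import cv2,numpy as np
print({k:v for k,v in bot.get_obs().items() if k in("time","ee_pos","tcp_rot","opening")})
w=imaging.camera("wrist");print({k:v for k,v in w.items() if k!="color"})
s=imaging.camera("scene")["color"];
np.save("w3.npy",w["color"])
cv2.imwrite("pics/s3raw.png",s[:,:,::-1])
cv2.imwrite("pics/w3.png",cv2.resize(w["color"][:,:,::-1],(784,588),interpolation=cv2.INTER_CUBIC))
E
```

```text
time: 6.78
ee_pos: [0.5045, 0.0505, 0.2584]
tcp_rot: [120.6, 90.0, 35.2]
wrist_force: [-0.1, -0.7, -1.6]
opening: 0.0495
time: 7.45
ee_pos: [0.4766, 0.2729, 0.2576]
tcp_rot: [-113.5, 89.9, 161.3]
wrist_force: [0.2, 1.0, -1.0]
opening: 0.0497
time: 7.62
ee_pos: [0.4775, 0.2695, 0.2583]
tcp_rot: [-31.9, 90.0, -117.2]
wrist_force: [-0.3, -0.5, -1.3]
opening: 0.0493
{'time': 7.6167, 'ee_pos': array([0.47745166, 0.26949817, 0.25828323]), 'tcp_rot': array([ -31.85464853,   89.98274109, -117.2279408 ]), 'opening': 0.04927846489414291}
{'fovy': 66.48049596930501, 'cx': 283.2080042212947, 'cy': 206.3629867525508, 'xyz': array([0.47101553, 0.33676313, 0.40219321]), 'attitude': array([1.64566693e+02, 1.14445330e-02, 4.60173858e+00])}
```

View pics/w3.png

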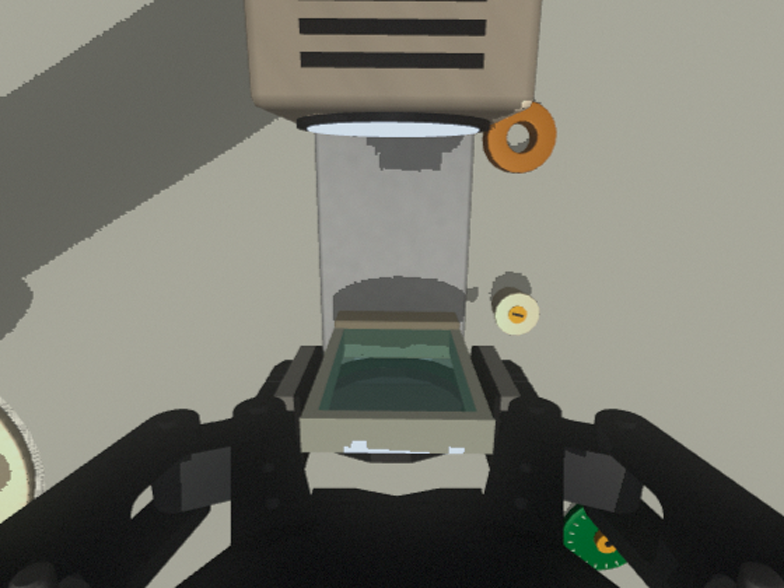

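```bash
python3 - <<'E'
from h import *
np.set_printoptions(precision=4,suppress=True)
c=(66.48049597,283.208,206.36299,[.47101553,.33676313,.40219321],[164.566693,.01144,4.60173858])
f=lambda p,z:ray(0,crop(p,1.4,0,0),z,c)
b=f([(316,145),(473,145),(323,340),(465,340)],.02);print(b)
m0=(b[0]+b[1])/2;m1=(b[2]+b[3])/2;print("mids",m0,m1,np.linalg.norm(b[0]-b[1]),np.linalg.norm(b[2]-b[3]))
d=m0-m1;print("yaw",np.degrees(np.arctan2(-d[0],d[1])))
print("axis x at y=.27",m1[0]+(m0-m1)[0]*(.27-m1[1])/(m0-m1)[1])
print("lamp top front",f([(253,100),(537,100)],.185))
print("window mid",f([(306,128),(480,128)],.12),f([(296,125),(490,125)],.13))
g=f([(301,418),(494,418),(492,453),(301,452)],.22+.08);print("glass top",g,g.mean(0))
E
```

```text
[[0.4044 0.3473 0.02  ]
 [0.5314 0.3575 0.02  ]
 [0.4162 0.1782 0.02  ]
 [0.5454 0.1886 0.02  ]]
mids [0.4679 0.3524 0.02  ] [0.4808 0.1834 0.02  ] 0.12746163210739245 0.1295659987517384
yaw 4.373063958068507
axis x at y=.27 0.474194839655323
lamp top front [[0.4043 0.3598 0.185 ]
 [0.5316 0.37   0.185 ]]
window mid [[0.4156 0.3537 0.12  ]
 [0.5186 0.362  0.12  ]] [[0.4118 0.3543 0.13  ]
 [0.5224 0.3632 0.13  ]]
glass top [[0.4515 0.2725 0.3   ]
 [0.5009 0.2764 0.3   ]
 [0.5018 0.2661 0.3   ]
 [0.4518 0.2624 0.3   ]] [0.4765 0.2693 0.3   ]
```

```bash
python3 -m inch '[[[6,-1,-1],0],[[14,-1,-1],0],[[20,0,-1],0],[[22,0,0],0],[[22,0,0],0],[[20,0,0],0],[[14,0,0],0],[[10,0,0],0]]'
python3 -m inch '[[[8,0,0],0],[[5,0,0],0],[[3,0,0],0],[[0,0,0],0],[[0,0,0],0],[[0,0,0],0],[[0,0,0],0],[[0,0,0],0]]'
python3 - <<'E'
from workcell import bot, imaging
import cv2,numpy as np
print(bot.get_obs())
w=imaging.camera("wrist")
print(w["xyz"],w["attitude"])
f=lambda im,x,y,w,h,k:cv2.resize(im[y:y+h,x:x+w,::-1],None,fx=k,fy=k,interpolation=cv2.INTER_CUBIC)
s=imaging.camera("scene")["color"];d=imaging.camera("side")["color"]
a=f(s,325,110,195,160,4)
cv2.imwrite("pics/f1.png",a[:600])
cv2.imwrite("pics/f2.png",np.hstack([f(w["color"],150,0,280,420,1.4)[:588],f(d,195,145,140,210,2.8)[:588]]))
E
```

```text
time: 8.38
ee_pos: [0.4749, 0.2717, 0.1282]
tcp_rot: [-64.9, 89.9, -150.4]
wrist_force: [-0.1, 0.1, -1.6]
opening: 0.049
time: 9.05
ee_pos: [0.4757, 0.2728, 0.1147]
tcp_rot: [116.5, 90.0, 31.1]
wrist_force: [0.1, 0.4, -0.9]
opening: 0.0494
{'time': 9.05, 'q': array([ 2.98337383e+01,  3.98674954e+00, -3.85993955e+00,  8.21159224e+01,
        8.20443179e-04,  1.15248630e+02]), 'qd': array([-0.06841274,  0.02538553, -0.12673859, -0.14390452, -0.01893767,
       -0.10371562]), 'joint_efforts': array([-1.15550289e-02, -5.21679211e+01,  4.77177715e+01, -2.16466862e-03,
       -3.48007179e-04,  5.38758115e-05]), 'ee_pos': array([0.47568426, 0.27280375, 0.11471744]), 'tcp_rot': array([116.50570969,  89.96260246,  31.09081849]), 'wrist_force': array([ 0.10046417,  0.35734628, -0.93099575]), 'torque': array([0.02742545, 0.01862412, 0.01515736]), 'opening': 0.04939965205657725}
[0.46919    0.33999269 0.25869351] [ 1.64600338e+02 -3.45866470e-02  4.56102077e+00]
```

View pics/f1.png

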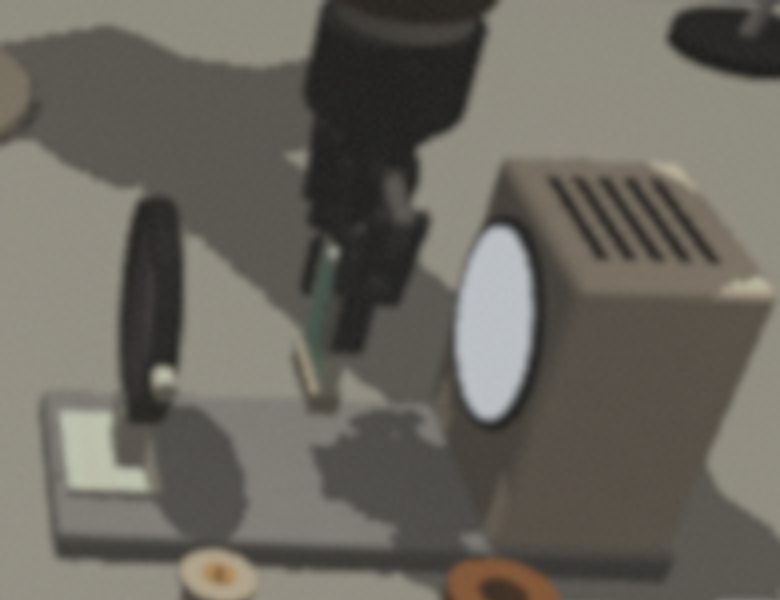

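View pics/f2.png

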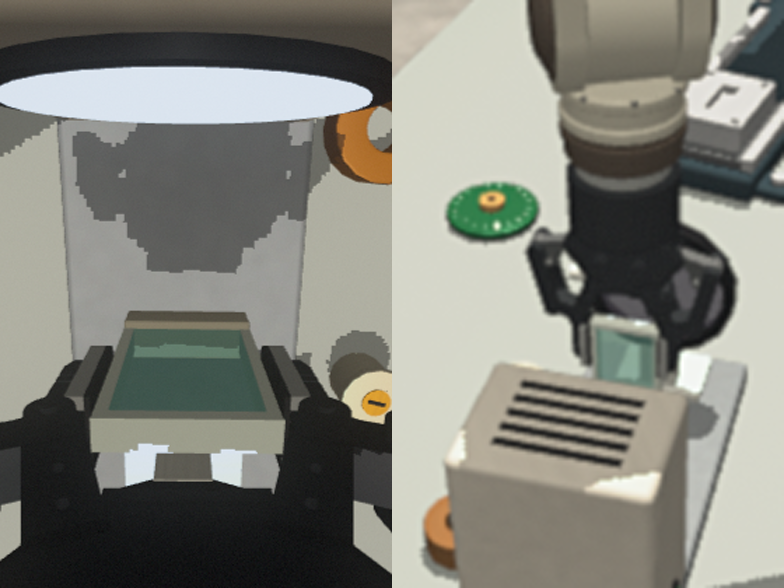

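```bash
python3 - <<'E'
from h import *
np.set_printoptions(precision=4,suppress=True)
c=(66.48049597,283.208,206.36299,[.46919,.33999269,.25869351],[164.600338,-.0346,4.56102])
f=lambda p,z:ray(0,crop(p,1.4,150,0),z,c)
w=f([(-2,95),(373,95)],.12);print("window",w,w.mean(0),np.linalg.norm(w[0]-w[1]))
g=f([(91,420),(285,418),(285,453),(91,452)],.155);print("glass top",g.mean(0),np.linalg.norm(g[0]-g[1]))
b=f([(58,122),(314,122),(74,350),(297,350)],.02);print("base mids",(b[0]+b[1])/2,(b[2]+b[3])/2)
a=np.radians(4.6);m=w.mean(0)-.085*np.array([-np.sin(a),np.cos(a),0]);print("midgap",m)
# predicted shoe bottom corners and top corners in f1 coords
R=np.array([[np.cos(a),-np.sin(a)],[np.sin(a),np.cos(a)]])
for z,t in ((.075,.008),(.155,.005)):
  P=[np.r_[R@[sx*.025,sy*t]+[.4752,.2728],z] for sx in(1,-1) for sy in(-1,1)]
  print(z,(proj("scene",P)-[325,110]+.5)*4-.5)
E
```

```text
window [[0.4138 0.3551 0.12  ]
 [0.521  0.3637 0.12  ]] [0.4674 0.3594 0.12  ] 0.10745171266619892
glass top [0.4751 0.2715 0.155 ] 0.05054801167430121
base mids [0.4673 0.3609 0.02  ] [0.4768 0.2383 0.02  ]
midgap [0.4742 0.2747 0.12  ]
0.075 [[310.6391 413.8213]
 [341.2881 414.8798]
 [292.6374 358.9772]
 [321.9377 359.9539]]
0.155 [[347.9018 286.4148]
 [368.1935 287.0578]
 [327.177  234.3659]
 [346.5253 234.957 ]]
```

```bash
python3 -c "
from workcell import bot
o=bot.get_obs();print(o['time'],o['opening'],abs(o['qd']).max());print(bot.job_done())"
```

```text
9.2 0.04948867977132776 0.1829729556393983
the job is handed in; nothing more can be done
None
```

I took the glass from the die by its two frosted edges, lifted it straight out, turned it about 80° and lowered it into the viewer gap. I handed the job in at 9.2 s with the glass still held there; no verdict was reported.

**Which glass:** I took the one standing in the die (scene pixel 177,195). It measured about 49 mm wide. The other two, at (180,165) and (245,230), measured about 60–66 mm.

**Last checks:**
- **Sideways:** the wrist camera puts the glass at x = 0.475 and the light path at x = 0.474, about 1 mm off.
- **Along the light:** it is about 3 mm from mid-gap.
- **Height:** the arm reading and the lift distance put the pane centre at about 120.7 mm. The scene picture shows the shoe's underside within a few mm of where that predicts.
- **Squareness and tilt:** the faces are within about 0.5° of square to the light, and the tool points straight down.
- **Hold:** the grip was set to 40 N and the fingers stood 49.5 mm apart. The arm was still, with about 1 N at the wrist.
- **Surroundings:** the final pictures show the glass clear of the viewer. The wheel, collar and the cylinder beside the viewer look unmoved. The second cylinder, beside the press, was outside the final crops, so I did not check it at the end.

**Disagreement:** early side-camera readings of the die differed from the scene camera by about 5–10 mm in y. The first two-camera fit also put the viewer about 3 mm farther in x. I relied on the close-up wrist-camera measurements, which agreed with the known sizes.

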